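# Pin a lamp pole into its sloping bracket

## Task

The pole of the inspection lamp lies in the sloping bracket. Take the wide U-pin out of its stand, pass its two legs around the pole and through the two holes of the drilled plate until the bend rests on the pole, then swing the keeper over the top of the pin until it stops. The plate may have been set up to a centimetre up or down the pole, so feel for the holes. Leave the narrow pin, the blue block and the forceps alone.

Things in the scene. Friction and masses are not known exactly. Their poses are not given: they have to be found in the camera images.
- wide_pin_grip (a point): Centre of the grip of the wide steel U-pin (loose, 0.14 kg). The grip is a block 12 (x) x 22 (y) x 30 mm (z) on top of the bend; z points away from the legs, the U lies in the y-z plane, same both ways round. Legs 8 mm thick at y = +-20 mm, last 5 mm tapering to 4 mm; leg ends 69 mm below this point, inside of the bend 16 mm below, grip's top 15 mm above.
- stand_wide: Grey fixed block 36 x 76 x 30 mm, origin at the centre of its underside, in which the wide pin stands upright at the start, leg ends 6 mm above the table; lift the pin straight up by over 30 mm to clear it. The two pins' stands may change places.
- narrow_pin_grip (a point): Centre of the grip of the narrow U-pin, alike but with 7 mm legs only 28 mm apart, upright in its own grey stand. It does not fit the plate; leave it there.
- bracket_face (a point): Middle of the bracket's slope, level with the top of the drilled plate, 85 mm above the table. z: the slope's normal, 30 degrees from vertical, leaning to the lower end (robot's side); x: up the slope along the pole; y: level, to the left. A pin fully home has its legs along -z and its grip centre at z = 43 mm; with leg ends just touching the plate's top, 69 mm.
- plate_middle (a point): A fixed bracket point 10 mm under bracket_face, axes alike: middle height of the drilled plate (64 mm along x, 86 along y, 20 thick). The plate has two through holes, 9.5 mm wide with 2 mm chamfers, at y = +-20 mm. It is firmly clamped at an unreported place: both holes lie at one x between -9 and +9 mm of this point. It does not give when pushed.
- pole_middle (a point): Point on the axis of the fixed lamp pole, 14 mm above bracket_face along the normal, axes alike. The pole is 26 mm thick and runs along x at y = 0, from x = -96 mm to the lamp head (48 mm thick) at x = 98 to 133 mm. It lies in cradles at x = -68 and +68 mm, up to z = 6 mm of this point; side rails flush with the plate's top at y = 44 to 68 mm either side.
- keeper_peg (a point): Middle of the keeper's upright black peg (12 mm thick, at z = 68 to 84 mm over bracket_face). The keeper is a flat steel bar 16 mm wide at z = 61 to 68 mm that turns, parallel to the slope, about a post at x = 0, y = -60 mm of bracket_face. Peg 55 mm and bar's end 68 mm from that axis. Push the peg round with shut fingers or pinch it.
- keeper (a joint): Keeper angle, rad: 0 is closed against its stop, the bar along the bracket's +y over the pin's grip (peg at x = 0, y = -5 mm); it grows as the bar swings open down the slope (at 1.57 peg at x = -55, y = -60 mm). Light friction (0.04 N m) holds it anywhere. It passes over the pin's grip only if the pin is fully home.
- cooling_block: Plain blue cooling block, 75 x 105 x 50 mm high, loose bystander; origin at the centre of its underside.
- forceps: Steel forceps 153 x 18 x 9 mm, lying flat, loose bystander; origin at the centre of its underside.

How it is judged:
By the outcome, as a careful person would: the job done as asked, in the order asked, and still so for the second after the job is handed in, with the robot touching nothing.
It also fails if it takes over 64 s, if anything falls off the work surface, if the arm or the gripper's body presses on something with over 40 N, if the wrist force passes 120 N, or if a joint passes its speed limit or range.

## Robot

A 7-joint arm with a two-finger parallel gripper is mounted at the origin on a cart in front of the work surface, level with it; the furniture and walls round the work are solid. World frame = base frame: x ahead of the robot, y to its left, z up, the work surface at z = 0. Lengths are in m, angles in rad, forces in N, time in s.
With the tool pointing down it reaches from about 0.4 to 0.9 m from the base axis. Payload 5.6 kg.
Tool frame: the origin (TCP) lies midway between the tips of the shut fingers; the grasp point (between the pads) lies 19 mm behind it; y points along the fingers, z is the direction in which the jaws open and shut, and the axes are right-handed (so a half turn about y gives the same grasp; the last joint's range is limited). The gripper opens to 92 mm and grips with 3 to 60 N. Pads are 20 mm wide; open, the fingers measure 128 mm over their backs; the gripper's body (75 mm by 189 mm) begins 69 mm behind the grasp point.
Start: joints at [1.296, 0.468, -0.012, 1.603, 0.006, 1.071, -0.056], TCP at [0.149, -0.633, 0.215] pointing down, gripper open.
Joint ranges: [-2.53, 2.53], [-0.31, 2.02], [-1.57, 1.55], [0.28, 2.44], [-1.29, 4.43], [0.15, 1.84], [-2.92, 2.92]. Speed limits (rad/s): [2.57, 2.57, 3.14, 3.14, 3.14, 3.14, 3.14].

## Interface

Orientations are given as a 3x3 rotation matrix whose columns are the frame's x, y, z axes.
In Python, from station import env, effector, solver, viewer, workorder, search_frame, tip_of gives the robot as it stands. Calls block until the motion is done:
- env.reach(position, orientation): joint-space move of the TCP to a pose.
- env.movel(position, frame=None, rate=0.15): straight line of the TCP; frame=None keeps the orientation; rate is the mean speed in m/s.
- env.goto_joints(angles): joint-space move.
- effector.release() and effector.grasp(squeeze=None): open the fingers fully, or close them until they stop; squeeze is the grip in N (None keeps the last).
- env.pause(seconds).
- solver.inverse_kinematics(position, orientation): joint angles nearest the present ones, or None.
- env.sense(): the state.
- viewer.read_camera(name): name is "scene" or "top" or "wrist"; returns (picture, depth): 400x640x3 uint8, red, green, blue; 400x640 float32, m along the optical axis (not along the pixel's ray), 0 where there is no reading.
- viewer.camera_info(name): a dict with "intrinsics" (3x3 intrinsics, pixels), "eye" and "rotation" of the camera in the world; the wrist camera has in their place "T_tool_cam" (4x4, takes a point from camera to tool coordinates, whose origin is the TCP and whose axes are the tool frame's). Camera axes: x right, y up, looking along -z (the intrinsics and any distortion apply to the point x, -y, -z); pixel columns grow to the right and rows downward; lengths in m; the calibration is good to about 2 mm. The wrist camera is an equidistant fisheye: a pixel r from the principal point sees the ray r / f radians off the axis. A picture is of the moment at which its call begins: read the wrist's pose just before it. camera_info takes no time and is no camera call.
A pose or a line that the arm cannot do raises env.PlanningError and nothing moves.
- workorder.finish_job(): hands the job in, once; it reports no verdict.
Trained networks look in the newest picture that a camera, given by its name, has taken for a name from the list of things; names that differ only in an ending like _2 or _b are one class to them, and where a whole thing is asked for, a point or a joint stands for the part that bears it (a point fixed in the world has none). Each returns a list of dicts, best first, with "score" (0 to 1); they miss things now and then, are a little off and sometimes report something else, mostly with a low value. They report only what shows in the picture. A call takes as long as a camera call.
- search_frame(camera, name): "at" ([x, y, z] in m, in world coordinates, good to about 4 mm: the middle of the surface that is visible of it).
- tip_of(camera, name): "at" ([x, y, z] in m, in world coordinates, good to about 4 mm: a listed point, or the origin of a listed thing).
The state is a dict: "t": time; "joint_positions": joint angles; "joint_velocities": joint speeds; "tau": joint torques, N m; "ee_pos": TCP position; "tcp_rot": TCP orientation; "wrist_force": force on the tool from outside, world axes, zero at the start; "moment": the same for the moment, N m; "gripper_width": finger opening in m.
Only numpy, scipy, OpenCV 4.12 (cv2) and the standard library are available. Lean on these libraries where they do the work, as an engineer would, in place of code of your own. Each camera call takes 0.05 s, during which the arm holds its last target.

## Working session

There is one attempt and no reset: what is moved stays moved. The work goes in short steps, each a Python script; the robot and the scene stay as the last script left them, time stands still between calls to the robot, and variables do not carry over. Pictures are saved under pics/ and viewed, and the job is handed in when it is done.

```bash
ls; mkdir -p pics
cat > t0.py <<'E'
from station import *
import cv2, numpy as np
np.set_printoptions(precision=4,suppress=True)
s=env.sense();print(s['t'],s['ee_pos'],s['tcp_rot'],s['gripper_width'])
for c in ['scene','top']:
    p,d=viewer.read_camera(c); cv2.imwrite(f'pics/{c}0.png',p[:,:,::-1]); np.save(f'pics/{c}0_d.npy',d)
    i=viewer.camera_info(c);print(c,i)
    for n in ['wide_pin_grip','narrow_pin_grip','stand_wide','bracket_face','pole_middle','keeper_peg','keeper','plate_middle']:
        try:r=tip_of(c,n)
        except Exception as e:r=[];print(n,e)
        print(n,[(np.array(q['at']).round(4),round(q['score'],2)) for q in r[:3]])
print(viewer.camera_info('wrist'))
print(env.sense()['t'])
E
python3 t0.py
```

```text
pics
0.0 [ 0.1491 -0.6321  0.2136] [[-0.9733 -0.0005  0.2297]
 [-0.2297  0.0017 -0.9733]
 [ 0.0001 -1.     -0.0018]] 0.09213075178031661
scene {'intrinsics': array([[381.7701,   0.    , 319.4253],
       [  0.    , 381.7701, 200.3955],
       [  0.    ,   0.    ,   1.    ]]), 'eye': array([ 0.1741, -0.5848,  0.776 ]), 'rotation': array([[ 0.8295,  0.4156, -0.3731],
       [-0.5585,  0.619 , -0.5522],
       [ 0.0015,  0.6664,  0.7456]])}
wide_pin_grip [(array([ 0.4639, -0.3851,  0.0787]), 0.54)]
narrow_pin_grip [(array([ 0.4939, -0.2042,  0.0741]), 0.56)]
stand_wide [(array([ 0.4642, -0.3856,  0.0005]), 0.94)]
bracket_face [(array([0.5605, 0.1795, 0.0876]), 0.81)]
pole_middle [(array([0.5545, 0.177 , 0.0951]), 0.8)]
keeper_peg [(array([0.5631, 0.1842, 0.0772]), 0.18)]
keeper it knows: bracket_face, cooling_block, forceps, keeper_peg, narrow_pin_grip, plate_middle, pole_middle, stand_wide, wide_pin_grip
keeper []
plate_middle [(array([0.5647, 0.1816, 0.0796]), 0.66)]
top {'intrinsics': array([[392.1414,   0.    , 321.8379],
       [  0.    , 392.1414, 201.0687],
       [  0.    ,   0.
[... 357 characters left out ...]
)]
bracket_face [(array([0.5606, 0.1829, 0.0864]), 0.83)]
pole_middle [(array([0.5562, 0.1783, 0.0966]), 0.64)]
keeper_peg [(array([0.5551, 0.0682, 0.1246]), 0.52)]
keeper it knows: bracket_face, cooling_block, forceps, keeper_peg, narrow_pin_grip, plate_middle, pole_middle, stand_wide, wide_pin_grip
keeper []
plate_middle [(array([0.5637, 0.1865, 0.0765]), 0.92)]
{'intrinsics': array([[309.7069,   0.    , 318.1502],
       [  0.    , 309.7069, 196.3008],
       [  0.    ,   0.    ,   1.    ]]), 'T_tool_cam': array([[ 0.0009, -0.9704, -0.2415, -0.0659],
       [ 0.0001,  0.2415, -0.9704, -0.1709],
       [ 1.    ,  0.0008,  0.0003,  0.0006],
       [ 0.    ,  0.    ,  0.    ,  1.    ]])}
0.8
```

View pics/scene0.png

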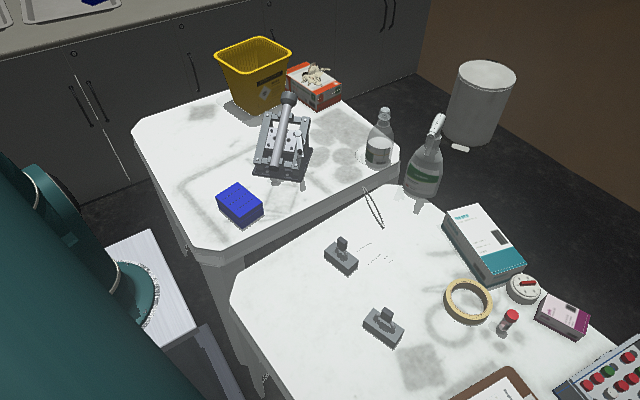

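View pics/top0.png

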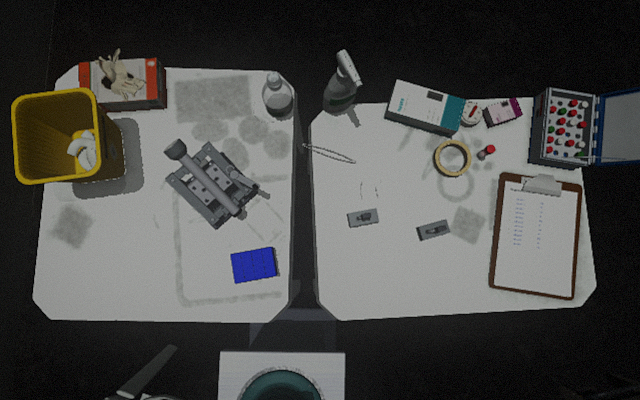

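```bash
cat > h.py <<'E'
from station import *
import cv2, numpy as np
np.set_printoptions(precision=4,suppress=True)
def cloud(c,d=None,ee=None,R=None):
    i=viewer.camera_info(c);K=i['intrinsics']
    v,u=np.mgrid[0:400,0:640]
    x=(u-K[0,2])/K[0,0]*d;y=(v-K[1,2])/K[1,1]*d
    P=np.stack([x,-y,-d],-1)
    return P@np.array(i['rotation']).T+np.array(i['eye'])
E
cat > a.py <<'E'
from h import *
for c,b1,b2 in [('scene',(350,280,70,70),(235,80,100,105)),('top',(400,200,70,50),(150,130,130,110))]:
    p=cv2.imread(f'pics/{c}0.png')
    ims=[]
    for (x,y,w,h),k in ((b1,7),(b2,5)):
        ims.append(cv2.resize(p[y:y+h,x:x+w],None,fx=k,fy=k,interpolation=cv2.INTER_CUBIC))
    for j,m in enumerate(ims): cv2.imwrite(f'pics/{c}_z{j}.png',m)
    P=cloud(c,np.load(f'pics/{c}0_d.npy'))
    x=P.reshape(-1,3)
    for nm,ctr in (('w',(0.467,-.386)),('n',(.496,-.2))):
        m=(abs(x[:,0]-ctr[0])<.06)&(abs(x[:,1]-ctr[1])<.06)
        q=x[m]
        for lo,hi in ((.022,.038),(.05,.1),(.08,.1)):
            g=q[(q[:,2]>lo)&(q[:,2]<hi)]
            if len(g)<5: print(c,nm,lo,len(g));continue
            r=cv2.minAreaRect((g[:,:2]*1000).astype(np.float32)); print(c,nm,lo,len(g),r,g[:,2].max())
E
python3 a.py
```

```text
scene w 0.022 567 ((466.1501159667969, -385.60968017578125), (38.585411071777344, 76.0433349609375), 17.918840408325195) 0.037732681618983466
scene w 0.05 187 ((466.1117248535156, -384.8902893066406), (12.196075439453125, 43.53104019165039), 18.570749282836914) 0.0908435131792159
scene w 0.08 85 ((466.5216979980469, -385.4936828613281), (11.78480052947998, 21.677722930908203), 18.300521850585938) 0.0908435131792159
scene n 0.022 419 ((494.4776306152344, -200.26400756835938), (37.81080627441406, 77.58856201171875), 12.057698249816895) 0.037333647915982926
scene n 0.05 132 ((493.72027587890625, -200.6671142578125), (12.050055503845215, 29.159976959228516), 12.140063285827637) 0.09091860767443694
scene n 0.08 61 ((493.8746337890625, -200.5085906982422), (11.681520462036133, 21.32858657836914), 12.140063285827637) 0.09091860767443694
top w 0.022 328 ((466.2896728515625, -384.6400146484375), (35.94731140136719, 77.81193542480469), 17.139888763427734) 0.03707935596535106
top w 0.05 79 ((464.9659423828125, -378.9886169433594), (11.776152610778809, 32.2341423034668), 16.086061477661133) 0.09371201601548718
top w 0.08 48 ((466.544189453125, -384.56927490234375), (11.716439247131348, 20.635229110717773), 16.086061477661133) 0.09371201601548718
top n 0.022 346 ((494.2464294433594, -199.5773162841797), (35.97977828979492, 76.11567687988281), 11.964042663574219) 0.03565543238536084
top n 0.05 63 ((493.801513671875, -197.2529296875), (11.923439025878906, 26.05370330810547), 11.523229598999023) 0.09421160817259544
top n 0.08 46 ((494.2405090332031, -199.47457885742188), (11.751142501831055, 21.443981170654297), 14.693914413452148) 0.09421160817259544
```

View pics/top_z1.png

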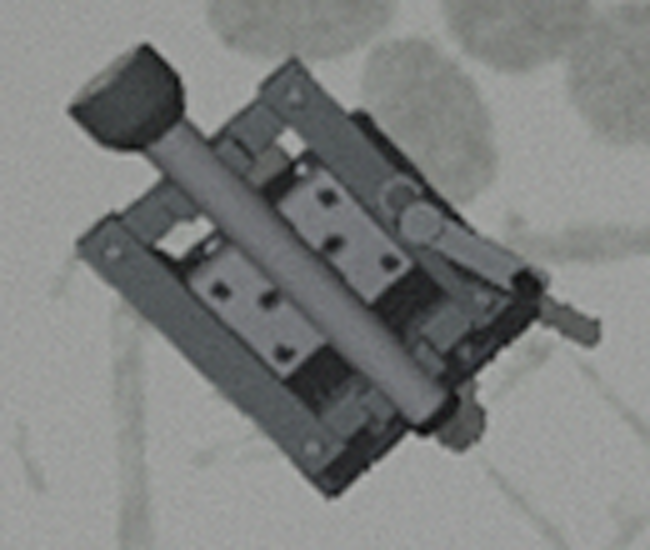

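View pics/scene_z1.png

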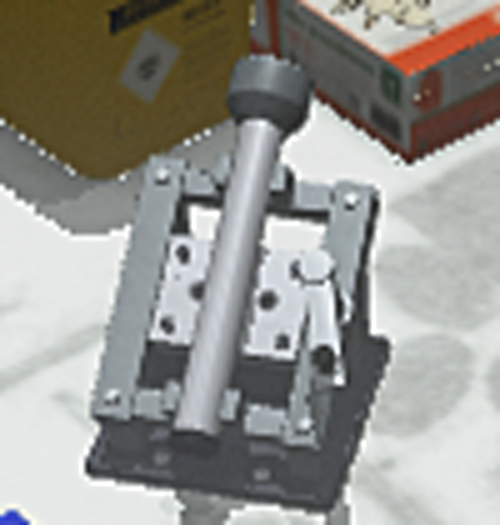

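```bash
cat > b.py <<'E'
from h import *
# rough plane/pole analysis
for c in ('scene','top'):
    x=cloud(c,np.load(f'pics/{c}0_d.npy')).reshape(-1,3)
    m=(abs(x[:,0]-.56)<.22)&(abs(x[:,1]-.18)<.2)&(x[:,2]>.02)&(x[:,2]<.3)
    q=x[m]; print(c,len(q),q.min(0),q.max(0))
    np.save(f'pics/{c}_br.npy',q)
    # yaw search: ransac for planes w/ normal 30 deg from vertical
    rng=np.random.default_rng(0);best=(0,)
    r=q[np.linalg.norm(q[:,:2]-[.56,.18],axis=1)<.12]
    for yaw in np.radians(np.arange(-90,90,1)):
        n=np.array([-np.sin(np.pi/6)*np.cos(yaw),-np.sin(np.pi/6)*np.sin(yaw),np.cos(np.pi/6)])
        h=r@n; k,e=np.histogram(h,bins=np.arange(h.min(),h.max(),.002))
        i=k.argmax()
        if k[i]>best[0]: best=(k[i],np.degrees(yaw),e[i])
    print(best)
E
python3 b.py
```

```text
scene 4307 [ 0.34   -0.0054  0.0201] [0.78   0.3799 0.1835]
(np.int64(488), np.float64(43.0), np.float64(-0.1957309587098518))
top 5653 [ 0.3401 -0.0045  0.0201] [0.78   0.3796 0.1855]
(np.int64(850), np.float64(44.0), np.float64(-0.1917429465983464))
```

```bash
cat > c.py <<'E'
from h import *
from scipy.optimize import least_squares
def frame(p):
    x0,y0,yaw=p[:3]
    a=np.pi/6
    X=np.array([np.cos(a)*np.cos(yaw),np.cos(a)*np.sin(yaw),np.sin(a)])
    Z=np.array([-np.sin(a)*np.cos(yaw),-np.sin(a)*np.sin(yaw),np.cos(a)])
    return np.stack([X,np.cross(Z,X),Z],1),np.array([x0,y0,.085+p[3]])
for c in ('scene','top'):
    q=np.load(f'pics/{c}_br.npy')
    p=np.array([.56,.182,np.radians(43),0.])
    for it in range(8):
        R,o=frame(p); l=(q-o)@R
        tol=.012 if it<2 else .006
        pl=q[(abs(l[:,2])<tol)&(abs(l[:,0])<.1)&(abs(l[:,1])>.022)&(abs(l[:,1])<.068)]
        rad=np.hypot(l[:,1],l[:,2]-.014)
        po=q[(abs(rad-.013)<tol)&(l[:,2]>.012)&(abs(l[:,0])<.09)]
        # rail outer ends give x,y: use bounds below
        def f(p):
            R,o=frame(p); a=(pl-o)@R; b=(po-o)@R
            return np.r_[a[:,2],np.hypot(b[:,1],b[:,2]-.014)-.013]
        # z0 fixed
        r=least_squares(lambda v:f(np.r_[v,0.]),p[:3],loss='soft_l1',f_scale=.002); p=np.r_[r.x,0.]
    R,o=frame(p);l=(q-o)@R
    print(c,p[:2],np.degrees(p[2]),len(pl),len(po),np.sqrt(np.mean(f(p)**2)))
    s=l[(abs(l[:,2])<.005)]
    big=s[abs(s[:,1])>.046]; big=big[abs(big[:,1])<.075]
    print(' rail x ext',np.percentile(big[:,0],[0,1,99,100]),' y ext',np.percentile(big[:,1],[1,99]))
    h=l[(l[:,2]>.0)&(np.hypot(l[:,1],l[:,2]-.014)<.03)]
    print(' pole x ext',h[:,0].min(),h[:,0].max(), 'head>20mm:',np.percentile(l[(np.hypot(l[:,1],l[:,2]-.014)<.028)&(np.hypot(l[:,1],l[:,2]-.014)>.02)&(l[:,2]>.014)][:,0],[2,98]))
    k=l[(l[:,2]>.055)&(l[:,2]<.09)&(l[:,1]<-.02)&(l[:,1]>-.1)]
    print(' keeper z>55',len(k),k[:,:2].mean(0)); kk=k[k[:,2]>.072]; print(' peg/post',len(kk),kk.round(3)[:40:2].tolist())
    # rectified image of plane z=0 : 0.25 mm/px
    im=cv2.imread(f'pics/{c}0.png'); i=viewer.camera_info(c);K=i['intrinsics']
    def proj(P):
        v=(P-np.array(i['eye']))@np.array(i['rotation']); return np.stack([K[0,0]*v[:,0]/-v[:,2]+K[0,2],K[1,1]*-v[:,1]/-v[:,2]+K[1,2]],1)
    gx=np.linspace(.09,-.09,600);gy=np.linspace(.08,-.08,533)
    G=np.stack(np.meshgrid(gx,gy,indexing='ij')+[np.zeros((600,533))],-1) if 0 else np.stack([*np.meshgrid(gx,gy,indexing='ij'),np.zeros((600,533))],-1)
    uv=proj(G.reshape(-1,3)@R.T+o).reshape(600,533,2).astype(np.float32)
    rc=cv2.remap(im,uv[...,0],uv[...,1],cv2.INTER_CUBIC)
    for t in range(-80,81,20):
        cv2.line(rc,(0,int((.09-t/1000)/.0003)),(8,int((.09-t/1000)/.0003)),(0,0,255),1)
        cv2.line(rc,(int((.08-t/1000)/.0003),0),(int((.08-t/1000)/.0003),8),(0,0,255),1)
    cv2.imwrite(f'pics/rect_{c}.png',rc)
E
python3 c.py; python3 -c "
import cv2,numpy as np
a=cv2.imread('pics/rect_scene.png');b=cv2.imread('pics/rect_top.png');cv2.imwrite('pics/rect.png',cv2.resize(np.hstack([a,b]),(800,450)))"
```

```text
scene [0.5624 0.1839] 43.86550397864886 1214 612 0.0020399378452822317
 rail x ext [-0.0843 -0.0827  0.0742  0.077 ]  y ext [-0.0681  0.0669]
 pole x ext -0.0999517829751979 0.12837622737449922 head>20mm: [-0.0743  0.127 ]
 keeper z>55 174 [-0.0328 -0.07  ]
 peg/post 26 [[0.003, -0.058, 0.073], [-0.013, -0.063, 0.072], [-0.052, -0.075, 0.082], [-0.056, -0.071, 0.084], [-0.055, -0.076, 0.084], [-0.054, -0.081, 0.083], [-0.058, -0.075, 0.085], [-0.057, -0.08, 0.085], [-0.06, -0.075, 0.083], [-0.059, -0.08, 0.082], [-0.061, -0.073, 0.076], [-0.061, -0.079, 0.079], [-0.062, -0.076, 0.072]]
top [0.5599 0.1815] 43.69485163098686 1891 888 0.0018149987627137862
 rail x ext [-0.0798 -0.0774  0.0798  0.0807]  y ext [-0.0674  0.0673]
 pole x ext -0.09477708646719096 0.13375177549478523 head>20mm: [-0.0674  0.1327]
 keeper z>55 228 [-0.0247 -0.0685]
 peg/post 34 [[0.005, -0.062, 0.072], [0.002, -0.062, 0.072], [-0.002, -0.067, 0.074], [-0.003, -0.06, 0.073], [-0.047, -0.08, 0.072], [-0.046, -0.077, 0.076], [-0.048, -0.081, 0.082], [-0.047, -0.074, 0.076], [-0.047, -0.077, 0.085], [-0.051, -0.081, 0.083], [-0.048, -0.072, 0.077], [-0.049, -0.076, 0.084], [-0.052, -0.079, 0.085], [-0.05, -0.072, 0.082], [-0.053, -0.076, 0.084], [-0.056, -0.079, 0.084], [-0.054, -0.074, 0.084]]
```

View pics/rect_top.png

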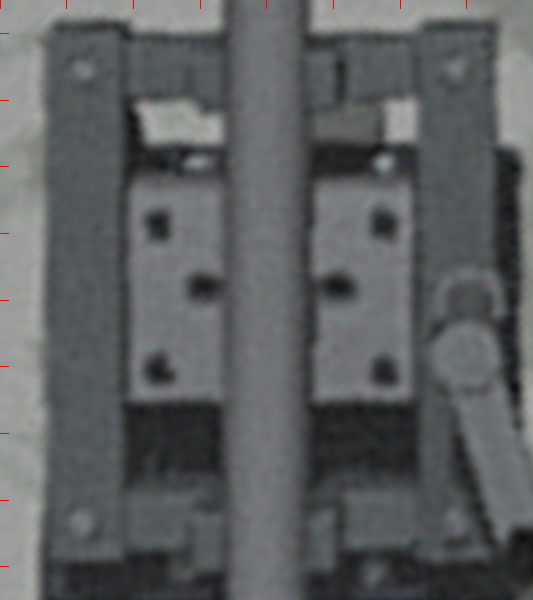

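View pics/rect_scene.png

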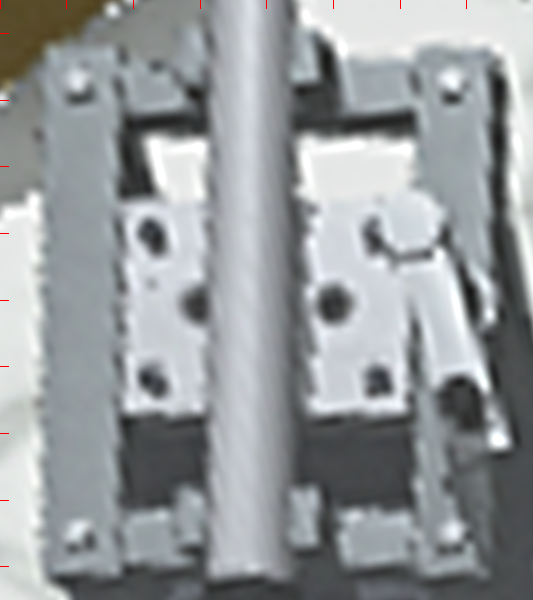

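```bash
cat >> h.py <<'E'
yaw=np.radians(43.8);a=np.pi/6
Xb=np.array([np.cos(a)*np.cos(yaw),np.cos(a)*np.sin(yaw),np.sin(a)])
Zb=np.array([-np.sin(a)*np.cos(yaw),-np.sin(a)*np.sin(yaw),np.cos(a)])
Yb=np.cross(Zb,Xb); Rb=np.stack([Xb,Yb,Zb],1); ob=np.array([.5602,.1816,.085])
Rplace=np.stack([-Yb,-Zb,Xb],1)
def B(x,y,z): return ob+Rb@np.array([x,y,z])
def inB(p): return Rb.T@(np.array(p)-ob)
yp=np.radians(17.8); zt=np.array([np.cos(yp),np.sin(yp),0]);yt=np.array([0,0,-1.])
Rpick=np.stack([np.cross(yt,zt),yt,zt],1)
def st(tag='',f0=None):
    s=env.sense(); F=np.array(s['wrist_force']); 
    print(tag,'t%.2f'%s['t'],np.array(s['ee_pos']),'B(mm)',(inB(s['ee_pos'])*1000).round(1),'F_B',(Rb.T@(F-(0 if f0 is None else f0))).round(1),'w%.4f'%s['gripper_width']); return s
E
cat > d.py <<'E'
from h import *
for p,R in (((.4665,-.385,.16),Rpick),((.4665,-.385,.063),Rpick),((.4665,-.385,.25),Rpick),(B(0,0,.110-.012),Rplace),(B(0,0,.031),Rplace)):
    print(solver.inverse_kinematics(np.array(p),R))
env.reach(np.array([.4665,-.385,.15]),Rpick); st()
env.movel(np.array([.4665,-.385,.063])); st()
p,d=viewer.read_camera('wrist');cv2.imwrite('pics/w1.png',p[:,:,::-1])
E
python3 d.py
```

```text
[ 0.9737  0.5004 -0.4496  1.7426  0.2579  0.9573  0.7332]
[ 0.9359  0.6245 -0.4027  1.7997  0.3304  0.7841  0.6756]
[ 0.9899  0.4065 -0.4663  1.6569  0.1983  1.1254  0.7811]
[ 0.5288  0.2962 -0.7737  2.2055 -0.271   0.287   0.8318]
[ 0.2755  0.4167 -0.5615  2.1936 -0.3783  0.1499  0.9299]
 t2.31 [ 0.4655 -0.3866  0.15  ] B(mm) [-367.2 -344.6  287.1] F_B [-0.6  0.5  0.2] w0.0922
 t3.04 [ 0.467  -0.3855  0.0636] B(mm) [-408.9 -344.8  211.4] F_B [ 0.2 -0.1 -0.2] w0.0920
```

View pics/w1.png

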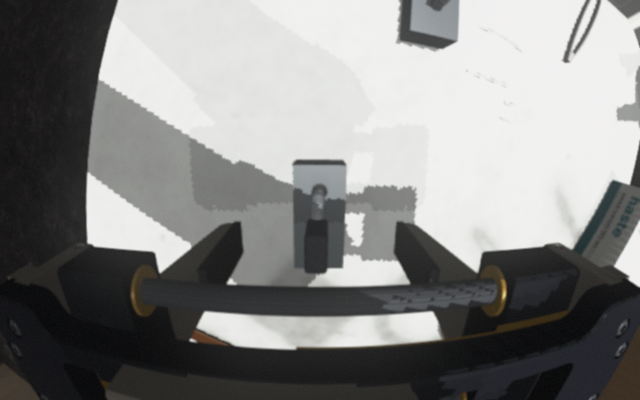

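```bash
cat > e.py <<'E'
from h import *
effector.grasp(45); st('grasp')
env.movel(np.array([.467,-.3855,.14]),rate=.12); st('lift')
p,d=viewer.read_camera('wrist');cv2.imwrite('pics/w2.png',p[:,:,::-1])
env.movel(np.array([.467,-.3855,.26]),rate=.3); st('lift2')
q=solver.inverse_kinematics(B(.003,0,.17),Rplace@np.diag([-1,1,-1.])); print(q)
print(solver.inverse_kinematics(B(.003,0,.17),Rplace))
E
python3 e.py
```

```text
grasp t4.28 [ 0.4667 -0.3849  0.063 ] B(mm) [-409.  -344.2  210.7] F_B [-0.2  0.2 -1.1] w0.0116
lift t5.07 [ 0.4662 -0.3853  0.1393] B(mm) [-371.4 -344.1  277.2] F_B [-0.8  0.1 -1.1] w0.0115
lift2 t5.67 [ 0.4666 -0.3854  0.2596] B(mm) [-311.  -344.4  381.2] F_B [-0.8  0.5 -0.7] w0.0118
[ 0.3676  0.0732 -0.494   2.21   -0.5811  0.5102 -2.0341]
[ 0.8458  0.1454 -1.      2.1889 -0.4032  0.4789  0.9639]
```

View pics/w2.png

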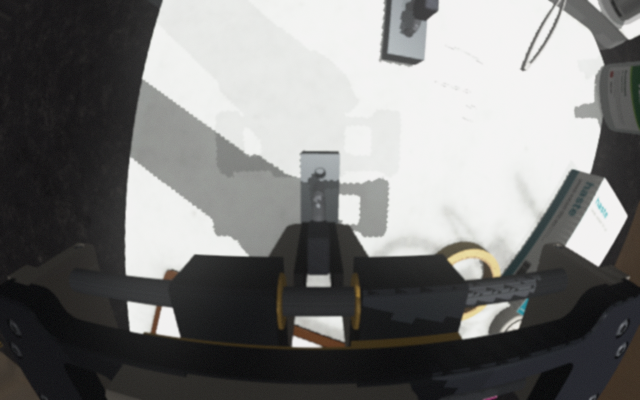

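```bash
cat > f.py <<'E'
from h import *
q=np.array(solver.inverse_kinematics(B(.003,0,.17),Rplace@np.diag([-1,1,-1.]))); q[6]+=np.pi
env.goto_joints(q); s=st('at'); print(np.array(s['tcp_rot'])-Rplace)
p,d=viewer.read_camera('wrist');cv2.imwrite('pics/w3.png',p[:,:,::-1]);np.save('pics/w3_d.npy',d)
env.movel(B(.003,0,.105),Rplace,rate=.15); s=st('near'); print(s['joint_positions'],np.array(s['wrist_force']))
for c in('wrist','scene','top'):
    p,d=viewer.read_camera(c);cv2.imwrite(f'pics/{c}4.png',p[:,:,::-1]);np.save(f'pics/{c}4_d.npy',d)
E
python3 f.py; python3 -c "
import cv2
p=cv2.imread('pics/scene4.png');cv2.imwrite('pics/scene4z.png',cv2.resize(p[60:200,200:350],None,fx=4,fy=4,interpolation=2))
p=cv2.imread('pics/top4.png');cv2.imwrite('pics/top4z.png',cv2.resize(p[130:250,140:290],None,fx=4,fy=4,interpolation=2))"
```

```text
at t7.50 [0.5014 0.1239 0.2339] B(mm) [  3.1  -1.  170.1] F_B [-1.2 -0.4 -0.7] w0.0117
[[-0.001   0.0008  0.0007]
 [-0.001  -0.0004 -0.0009]
 [ 0.0002  0.0002  0.0003]]
near t8.13 [0.5243 0.1469 0.1775] B(mm) [  3.   -0.2 105.1] F_B [-0.5 -0.5 -1.4] w0.0117
[ 0.3003  0.2255 -0.5077  2.2126 -0.5532  0.3364  1.0804] [ 0.4914 -0.1733 -1.443 ]
```

View pics/w3.png

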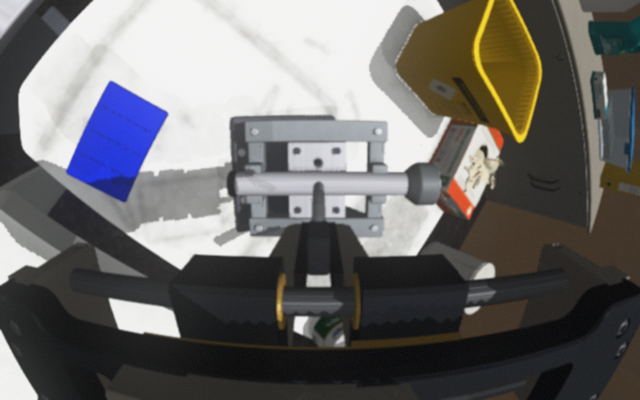

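View pics/wrist4.png

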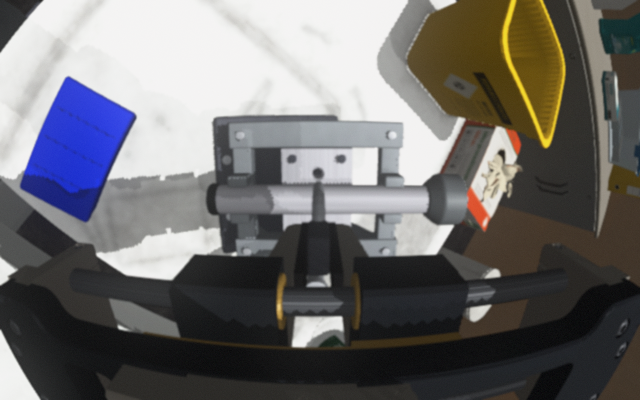

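View pics/scene4z.png

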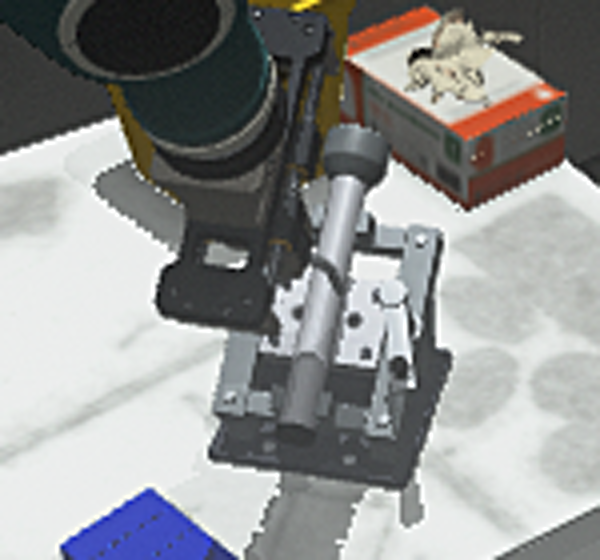

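```bash
cat > g.py <<'E'
from h import *
i=viewer.camera_info('wrist');K=i['intrinsics'];T=i['T_tool_cam']
from scipy.optimize import least_squares
for nm,ee in (('w3',[0.5014,.1239,.2339]),('wrist4',[.5243,.1469,.1775])):
    d=np.load(f'pics/{nm}_d.npy');im=cv2.imread(f'pics/{nm}.png',0)
    def ray(u,v):
        x=(u-K[0,2])/K[0,0];y=(v-K[1,2])/K[1,1];r=np.hypot(x,y)+1e-9
        return np.stack([x/r*np.tan(r),y/r*np.tan(r),np.ones_like(r)],-1)
    v,u=np.mgrid[0:400,0:640].astype(float)
    P=ray(u,v)*d[...,None]; P=np.stack([P[...,0],-P[...,1],-P[...,2]],-1)
    W=(P@T[:3,:3].T+T[:3,3])@Rplace.T+np.array(ee)
    L=(W-ob)@Rb
    rad=np.hypot(L[...,1],L[...,2]-.014)
    m=(d>0)&(abs(rad-.013)<.008)&(L[...,2]>.016)&(abs(L[...,0]-.045)<.06)&(abs(L[...,0])>.015)
    q=L[m]
    r=least_squares(lambda p:np.hypot(q[:,1]-p[0]-p[2]*q[:,0],q[:,2]-.014-p[1]-p[3]*q[:,0])-.013,[0,0,0,0],loss='soft_l1',f_scale=.001)
    print(nm,len(q),'pole dy,dz,slopes',r.x, np.sqrt(np.mean(r.fun**2)))
    pl=(d>0)&(abs(L[...,0])<.028)&(L[...,1]>.026)&(L[...,1]<.04)&(abs(L[...,2])<.012);print(' plate z',np.median(L[pl][:,2]))
    ra=(d>0)&(L[...,1]>.048)&(L[...,1]<.064)&(abs(L[...,2])<.012);print(' rail z',np.median(L[ra][:,2]),'x ext',np.percentile(L[ra][:,0],[0,1,99,100]))
    he=(d>0)&(rad>.018)&(rad<.03)&(L[...,2]>.02)&(L[...,0]>.08)&(L[...,0]<.15); print(' head',np.percentile(L[he][:,0],[0,2,98,100]))
    # hole: dark centroid
    hs=im[162:182,305:332].astype(float); w=np.clip(np.median(im[160:168,295:340])-25-hs,0,None)
    vv,uu=np.mgrid[162:182,305:332]; cu,cv_=(w*uu).sum()/w.sum(),(w*vv).sum()/w.sum()
    R=ray(np.array(cu),np.array(cv_)); R=np.array([R[0],-R[1],-R[2]]);D=Rb.T@Rplace@T[:3,:3]@R; O=Rb.T@(Rplace@T[:3,3]+np.array(ee)-ob)
    h=O-D*O[2]/D[2]; print(' hole px',cu,cv_,'B',h*1000)
E
python3 g.py
```

```text
w3 2273 pole dy,dz,slopes [0.0002 0.0003 0.0018 0.0164] 0.0020897913063507956
 plate z 0.0014248469131984346
 rail z 0.0012547391494672974 x ext [-0.1903 -0.1853  0.0763  0.079 ]
 head [0.0986 0.1012 0.1301 0.1326]
 hole px 317.5788892395077 169.8202903124014 B [ 1.3863 12.1891  0.    ]
wrist4 3351 pole dy,dz,slopes [-0.      0.0003  0.0016  0.017 ] 0.002119424283704495
 plate z 0.0013105962549345464
 rail z 0.001174120725156158 x ext [-0.1908 -0.186   0.0764  0.0793]
 head [0.0984 0.1011 0.1298 0.1312]
 hole px 317.696879366558 173.49632044713553 B [ 1.5094 19.9934  0.    ]
```

```bash
cat > i.py <<'E'
from h import *
import sys
f0=np.array(env.sense()['wrist_force'])
x=.0022
env.movel(B(x,0,.090),Rplace,rate=.1); st('90',f0)
for z in (.079,.070,.060,.057,.055,.053,.051,.049):
    env.movel(B(x,0,z),Rplace,rate=.05); s=st(str(z),f0)
    F=Rb.T@(np.array(s['wrist_force'])-f0)
    if np.abs(F).max()>9: print('stop');break
np.save('f0.npy',f0)
E
python3 i.py
```

```text
90 t8.58 [0.5289 0.1517 0.1641] B(mm) [ 2.1  0.1 90.1] F_B [-0.9  0.3  0.2] w0.0115
0.079 t8.95 [0.5329 0.1557 0.1542] B(mm) [ 2.   0.2 78.7] F_B [0.4 1.  0.1] w0.0118
0.07 t9.28 [0.5361 0.1589 0.1463] B(mm) [ 2.   0.3 69.7] F_B [-0.3  0.5 -0.1] w0.0120
0.06 t9.63 [0.5397 0.1623 0.1376] B(mm) [ 2.   0.3 59.6] F_B [0.3 0.4 0.1] w0.0115
0.057 t9.88 [0.541  0.1632 0.1354] B(mm) [ 2.2  0.1 56.9] F_B [ 0.3 -0.9 -0.5] w0.0112
0.055 t10.13 [0.5417 0.1639 0.1337] B(mm) [ 2.1  0.  54.9] F_B [ 0.1  0.  -0.3] w0.0118
0.053 t10.38 [0.5424 0.1646 0.1319] B(mm) [ 2.1  0.1 52.9] F_B [-0.2 -0.2  0.1] w0.0119
0.051 t10.63 [0.5431 0.1653 0.1301] B(mm) [ 2.1  0.1 50.9] F_B [1.2 0.6 0.4] w0.0118
0.049 t10.88 [0.5438 0.166  0.1284] B(mm) [ 2.1  0.1 48.9] F_B [ 0.3  0.4 -1.3] w0.0119
```

```bash
cat > j.py <<'E'
from h import *
f0=np.load('f0.npy');x=.0022
for z in (.046,.043,.040,.037,.035,.0335,.0325,.0315,.0308,.030,.0292):
    env.movel(B(x,0,z),Rplace,rate=.04); s=st(str(z),f0)
    F=Rb.T@(np.array(s['wrist_force'])-f0)
    if np.abs(F).max()>12 : print('stop');break
print(s['joint_positions'])
E
python3 j.py
```

```text
0.046 t11.13 [0.5449 0.1671 0.1257] B(mm) [ 2.1  0.1 45.8] F_B [-0.   0.2  0.6] w0.0114
0.043 t11.38 [0.546  0.1681 0.1231] B(mm) [ 2.1  0.1 42.8] F_B [ 0.1 -0.8  0.9] w0.0120
0.04 t11.63 [0.5471 0.1692 0.1206] B(mm) [ 2.1  0.1 39.8] F_B [ 0.7  0.2 -0. ] w0.0116
0.037 t11.88 [0.5482 0.1702 0.118 ] B(mm) [ 2.1  0.1 36.8] F_B [0.6 0.7 0.5] w0.0116
0.035 t12.13 [0.5489 0.1708 0.1163] B(mm) [ 2.2  0.  34.9] F_B [0.4 0.4 0.6] w0.0118
0.0335 t12.38 [0.5495 0.1714 0.1151] B(mm) [ 2.2  0.  33.4] F_B [-0.5  0.9 -0.2] w0.0116
0.0325 t12.63 [0.5498 0.1717 0.1142] B(mm) [ 2.2  0.  32.5] F_B [0.  0.5 0.4] w0.0115
0.0315 t12.88 [0.5502 0.1721 0.1133] B(mm) [ 2.2  0.1 31.4] F_B [0.4 0.6 1. ] w0.0116
0.0308 t13.13 [0.5505 0.1723 0.1128] B(mm) [ 2.2 -0.  30.8] F_B [0.8 0.6 0.7] w0.0118
0.03 t13.38 [0.5507 0.1723 0.1125] B(mm) [ 2.3 -0.1 30.5] F_B [-0.4  2.   9. ] w0.0117
0.0292 t13.63 [0.5508 0.1724 0.1124] B(mm) [ 2.3 -0.1 30.3] F_B [-1.8  2.2 22. ] w0.0119
stop
[ 0.2006  0.4    -0.4766  2.1934 -0.581   0.1646  1.117 ]
```

```bash
cat > k.py <<'E'
from h import *
f0=np.load('f0.npy')
env.movel(B(.0023,0,.0308),Rplace,rate=.04); st('unload',f0)
effector.release(); st('rel',f0)
env.movel(B(.0023,0,.17),Rplace,rate=.15); s=st('up',f0); print(s['joint_positions'])
for c in('wrist','scene','top'):
    p,d=viewer.read_camera(c);cv2.imwrite(f'pics/{c}5.png',p[:,:,::-1]);np.save(f'pics/{c}5_d.npy',d)
E
python3 k.py; python3 -c "
import cv2
p=cv2.imread('pics/scene5.png');cv2.imwrite('pics/scene5z.png',cv2.resize(p[60:200,200:350],None,fx=4,fy=4,interpolation=2))
p=cv2.imread('pics/wrist5.png');cv2.imwrite('pics/wrist5z.png',cv2.resize(p[90:260,200:470],None,fx=2.8,fy=2.8,interpolation=2))"
```

```text
unload t13.88 [0.5506 0.1723 0.1129] B(mm) [ 2.3 -0.1 30.8] F_B [0.2 0.4 0.4] w0.0114
rel t15.12 [0.5505 0.1723 0.1128] B(mm) [ 2.3  0.  30.8] F_B [ 0.5 -0.7  0.8] w0.0917
up t16.19 [0.5    0.1243 0.2328] B(mm) [  2.    0.3 169.6] F_B [2.  0.6 1.6] w0.0923
[ 0.327   0.0701 -0.4517  2.2138 -0.591   0.5112  1.1165]
```

View pics/scene5z.png

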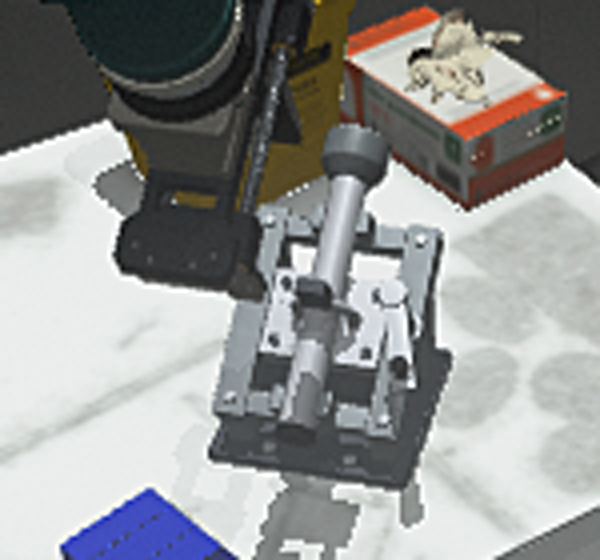

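View pics/wrist5z.png

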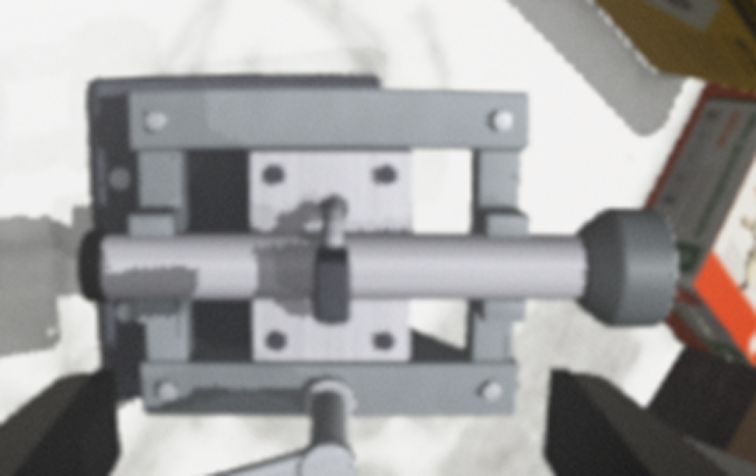

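```bash
cat >> h.py <<'E'
def cen(th,dx=24,dy=16):
    P=np.array([-55*np.sin(th),-60+55*np.cos(th)]); t=np.array([np.cos(th),np.sin(th)])
    s=min(dx/max(abs(t[0]),1e-6),dy/max(abs(t[1]),1e-6)); return (P-s*t)/1000
E
cat > l.py <<'E'
from h import *
for th in (2.2,1.89,1.5,1,.6,.3,0,-.1):
    c=cen(th);q=solver.inverse_kinematics(B(c[0],c[1],.073),Rplace); print(th,c*1000,q)
effector.grasp(10)
c=cen(2.2)
env.movel(B(c[0],c[1],.15),Rplace,rate=.2); st('a')
p,d=viewer.read_camera('top');cv2.imwrite('pics/top6.png',p[:,:,::-1])
p,d=viewer.read_camera('scene');cv2.imwrite('pics/scene6.png',p[:,:,::-1])
p,d=viewer.read_camera('wrist');cv2.imwrite('pics/wrist6.png',p[:,:,::-1])
E
python3 l.py; python3 -c "
import cv2
p=cv2.imread('pics/scene6.png');cv2.imwrite('pics/scene6z.png',cv2.resize(p[60:200,200:350],None,fx=4,fy=4,interpolation=2))"
```

```text
2.2 [ -32.821  -108.3676] [ 0.3889  0.4004 -0.4027  2.1043 -0.6509  0.3628  1.3861]
1.89 [-46.9336 -93.2596] [ 0.4098  0.3902 -0.4264  2.1504 -0.6966  0.3332  1.4352]
1.5 [-55.9969 -72.1095] [ 0.4241  0.3753 -0.4611  2.1982 -0.7357  0.298   1.4621]
1 [-56.5544 -46.2834] [ 0.4202  0.3548 -0.5003  2.2395 -0.7555  0.2618  1.447 ]
0.6 [-54.4425 -30.6065] [ 0.4102  0.3416 -0.5214  2.2599 -0.7596  0.2419  1.4239]
0.3 [-40.2536 -14.8806] [ 0.3651  0.3226 -0.5242  2.2604 -0.718   0.2341  1.3336]
0 [-24.  -5.] [ 0.3149  0.3084 -0.513   2.2475 -0.6617  0.2378  1.2357]
-0.1 [-18.5092  -2.8667] [ 0.2988  0.305  -0.5075  2.2412 -0.6421  0.2409  1.2045]
a t18.41 [0.5599 0.033  0.1985] B(mm) [ -32.5 -107.   149.8] F_B [-0.1  0.   1. ] w0.0005
```

View pics/wrist6.png

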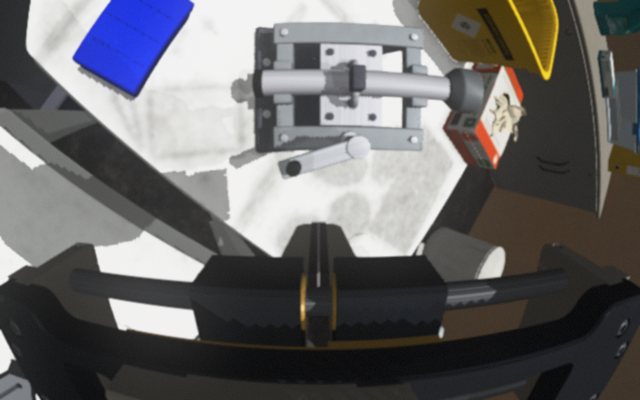

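View pics/scene6z.png

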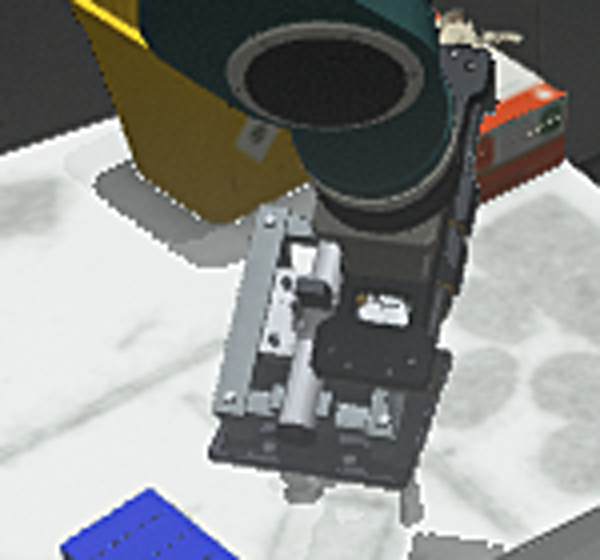

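```bash
cat >> h.py <<'E'
def cen(th,dx=24,dy=16):
    ph=min(th,np.pi/2)
    P=np.array([-55*np.sin(th),-60+55*np.cos(th)]); t=np.array([np.cos(ph),np.sin(ph)])
    s=min(dx/max(abs(t[0]),1e-6),dy/max(abs(t[1]),1e-6)); return (P-s*t)/1000
E
cat > m.py <<'E'
from h import *
z=.073
c=cen(2.2); env.movel(B(c[0],c[1],.15),Rplace,rate=.15)
f0=np.array(env.sense()['wrist_force'])
env.movel(B(c[0],c[1],z),Rplace,rate=.12); st('down',f0)
for th in list(np.arange(2.05,.05,-.125)):
    c=cen(th); env.movel(B(c[0],c[1],z),Rplace,rate=.06); s=st('%.2f'%th,f0)
    F=Rb.T@(np.array(s['wrist_force'])-f0)
    if np.abs(F).max()>8: print('stop');break
np.save('f1.npy',f0)
p,d=viewer.read_camera('wrist');cv2.imwrite('pics/wrist7.png',p[:,:,::-1])
p,d=viewer.read_camera('scene');cv2.imwrite('pics/scene7.png',p[:,:,::-1])
E
python3 m.py; python3 -c "
import cv2
p=cv2.imread('pics/scene7.png');cv2.imwrite('pics/scene7z.png',cv2.resize(p[60:200,200:350],None,fx=4,fy=4,interpolation=2))"
```

```text
down t19.60 [0.5813 0.0513 0.1264] B(mm) [ -44.2 -108.6   73.3] F_B [-0.2  1.  -0.4] w0.0000
2.05 t19.88 [0.573  0.0538 0.1241] B(mm) [ -49.  -101.1   73.5] F_B [ 0.8  0.6 -0.8] w0.0003
1.92 t20.15 [0.567  0.0569 0.1224] B(mm) [-51.8 -94.7  73.1] F_B [-0.3  1.6 -0.7] w0.0003
1.80 t20.42 [0.5612 0.0607 0.1214] B(mm) [-53.7 -88.   73. ] F_B [ 0.3  0.6 -0.9] w0.0005
1.67 t20.68 [0.5557 0.0651 0.1208] B(mm) [-54.8 -81.   72.9] F_B [-0.7  0.7 -0.3] w0.0005
1.55 t20.95 [0.5506 0.0697 0.1205] B(mm) [-55.3 -74.1  72.9] F_B [-0.   1.2 -1.1] w0.0000
1.42 t21.22 [0.5449 0.0737 0.1198] B(mm) [-56.9 -67.3  73. ] F_B [-0.1  0.3 -0.5] w-0.0000
1.30 t21.48 [0.5398 0.0781 0.1194] B(mm) [-57.6 -60.6  73. ] F_B [ 1.   0.7 -1.4] w0.0002
1.17 t21.74 [0.5354 0.0828 0.1194] B(mm) [-57.5 -54.1  73. ] F_B [ 0.   1.5 -1. ] w0.0004
1.05 t21.99 [0.5316 0.0876 0.1198] B(mm) [-56.8 -48.   73. ] F_B [0.1 0.6 0.2] w0.0002
0.92 t22.24 [0.5284 0.0922 0.1204] B(mm) [-55.8 -42.5  73. ] F_B [ 0.5  0.6 -1. ] w0.0005
0.80 t22.49 [0.5251 0.0965 0.1206] B(mm) [-55.1 -37.1  73. ] F_B [ 0.2  0.5 -0.8] w0.0004
0.67 t22.74 [0.5219 0.1004 0.1207] B(mm) [-54.8 -32.1  72.9] F_B [-0.6  0.3 -1.3] w0.0003
0.55 t22.99 [0.5194 0.1053 0.1217] B(mm) [-52.9 -26.9  72.9] F_B [-0.1  1.6 -0.4] w0.0004
0.42 t23.30 [0.519  0.1139 0.1251] B(mm) [-46.3 -20.3  73. ] F_B [-0.1  0.4 -0. ] w0.0005
0.30 t23.59 [0.5191 0.1217 0.1282] B(mm) [-40.  -14.8  73. ] F_B [ 0.3  1.5 -0.4] w-0.0000
0.17 t23.88 [0.5199 0.1291 0.1315] B(mm) [-33.4 -10.   73. ] F_B [ 0.2  1.2 -0.7] w0.0004
```

View pics/wrist7.png

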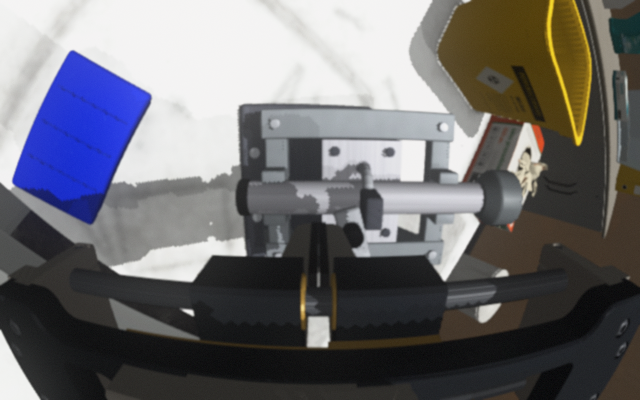

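View pics/scene7z.png

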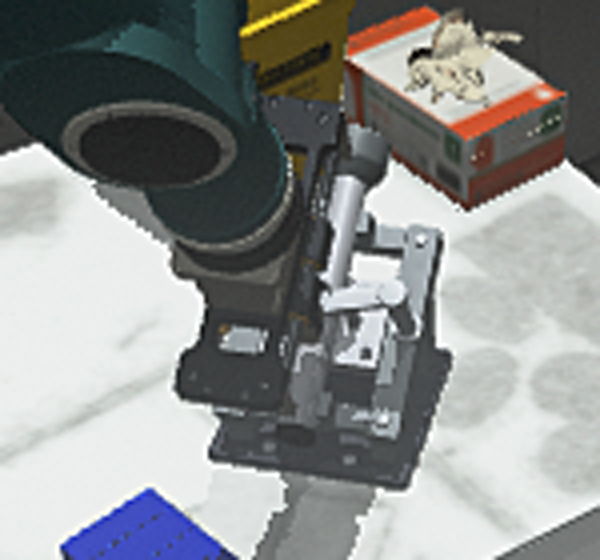

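```bash
cat > n.py <<'E'
from h import *
z=.073;f0=np.load('f1.npy')
c=cen(.05); pts=[cen(.11),c]+[np.array([c[0]+.0015*k,-.005]) for k in range(1,12)]
for c in pts:
    env.movel(B(c[0],c[1],z),Rplace,rate=.05); s=st('',f0)
    F=Rb.T@(np.array(s['wrist_force'])-f0)
    if np.abs(F).max()>7: print('stop');break
p,d=viewer.read_camera('wrist');cv2.imwrite('pics/wrist8.png',p[:,:,::-1])
E
python3 n.py
```

```text
t24.23 [0.5207 0.1327 0.1333] B(mm) [-29.9  -7.9  73. ] F_B [-0.1  0.8 -0.5] w0.0007
 t24.48 [0.5216 0.1361 0.135 ] B(mm) [-26.4  -6.1  73. ] F_B [ 0.1  1.6 -1.1] w0.0005
 t24.73 [0.5215 0.1377 0.1357] B(mm) [-25.1  -4.9  73. ] F_B [-1.1  1.2 -1.3] w0.0004
 t24.98 [0.5223 0.1387 0.1363] B(mm) [-23.8  -4.7  72.9] F_B [-0.4  0.7 -0.2] w0.0004
 t25.23 [0.5233 0.1396 0.1371] B(mm) [-22.2  -4.8  72.9] F_B [-0.3  1.9 -0.4] w0.0005
 t25.48 [0.5244 0.1404 0.1379] B(mm) [-20.6  -5.   73. ] F_B [-1.8  1.3 -0.8] w0.0006
 t25.73 [0.5254 0.1413 0.1387] B(mm) [-19.   -5.1  73. ] F_B [ 0.8  0.9 -0.8] w0.0004
 t25.98 [0.5258 0.1418 0.139 ] B(mm) [-18.4  -5.   73. ] F_B [-3.6  0.9  0.4] w0.0005
 t26.23 [0.5259 0.142  0.139 ] B(mm) [-18.1  -4.9  72.9] F_B [-5.7  0.9  2.2] w0.0002
 t26.48 [0.5261 0.1422 0.1391] B(mm) [-17.9  -4.8  72.8] F_B [-8.5  1.   3.1] w0.0003
stop
```

View pics/wrist8.png

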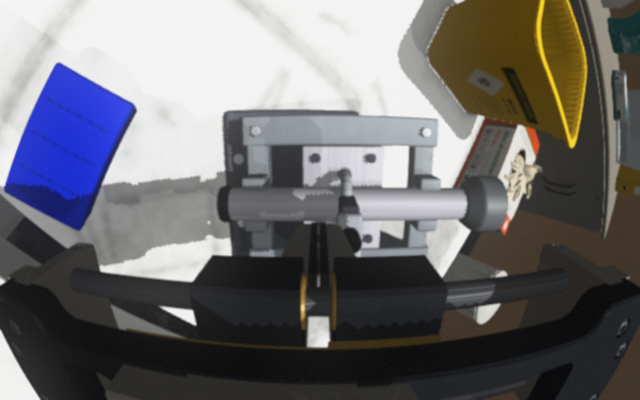

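```bash
cat > o.py <<'E'
from h import *
f0=np.load('f1.npy')
env.movel(B(-.035,-.005,.073),Rplace,rate=.08); st('',f0)
env.movel(B(-.09,-.03,.20),Rplace,rate=.2); st('',f0)
s=env.sense();np.savez('pics/pose9.npz',ee=s['ee_pos'],R=s['tcp_rot'])
for c in('wrist','scene','top'):
    p,d=viewer.read_camera(c);cv2.imwrite(f'pics/{c}9.png',p[:,:,::-1]);np.save(f'pics/{c}9_d.npy',d)
p=cv2.imread('pics/wrist9.png');cv2.imwrite('pics/wrist9z.png',cv2.resize(p[90:260,220:490],None,fx=2.8,fy=2.8,interpolation=2))
i=viewer.camera_info('wrist');K=i['intrinsics'];T=i['T_tool_cam']
v,u=np.mgrid[0:400,0:640].astype(float);x=(u-K[0,2])/K[0,0];y=(v-K[1,2])/K[1,1];r=np.hypot(x,y)+1e-9
d=np.load('pics/wrist9_d.npy');k=np.tan(r)/r
P=np.stack([x*k,-y*k,-np.ones_like(x)],-1)*d[...,None]
L=((P@T[:3,:3].T+T[:3,3])@np.array(s['tcp_rot']).T+np.array(s['ee_pos'])-ob)@Rb*1000
def rep(nm,L,d):
    m=(d>0)&(L[...,2]>62)&(L[...,2]<76)&(abs(L[...,0])<40)&(L[...,1]<25)&(L[...,1]>-58)
    q=L[m]; 
    if len(q)<5: print(nm,len(q)); return
    print(nm,'bar',len(q),np.polyfit(q[:,1],q[:,0],1),q[:,1].max(), 'med z',np.median(q[:,2]))
    m=(d>0)&(L[...,2]>78)&(L[...,2]<90)&(abs(L[...,0])<40)&(L[...,1]<35)&(L[...,1]>-58);q=L[m];print('  peg',len(q),q.mean(0) if len(q) else '')
    m=(d>0)&(L[...,2]>50)&(L[...,2]<62)&(abs(L[...,0])<30)&(abs(L[...,1])<20);q=L[m];print('  grip',len(q),q.mean(0) if len(q) else '')
rep('wrist',L,d)
for c in('scene','top'):
    d=np.load(f'pics/{c}9_d.npy'); rep(c,(cloud(c,d)-ob)@Rb*1000,d)
E
python3 o.py; python3 -c "
import cv2
p=cv2.imread('pics/scene9.png');cv2.imwrite('pics/scene9z.png',cv2.resize(p[60:200,200:350],None,fx=4,fy=4,interpolation=2))"
```

```text
t26.93 [0.5163 0.1318 0.1313] B(mm) [-34.2  -5.6  73.1] F_B [-0.4  1.1 -1. ] w0.0003
 t27.77 [0.4527 0.0374 0.2132] B(mm) [-89.5 -29.7 199.8] F_B [ 0.3  1.4 -1. ] w0.0005
wrist bar 896 [-0.0147 -2.5762] 7.93664781437514 med z 69.1575055238256
  peg 124 [-1.8102 -4.1872 84.286 ]
  grip 60 [-1.0238  8.0116 56.0513]
scene bar 130 [-0.0408 -3.3473] 7.2983522193093995 med z 66.65357873660588
  peg 18 [-1.0271 -5.7611 81.7361]
  grip 5 [-6.1502 -2.1024 54.8779]
top bar 190 [0.0272 2.1737] 7.648233027753557 med z 68.16406018306097
  peg 22 [ 0.9168 -4.9672 83.6442]
  grip 14 [ 6.403   0.7542 55.2105]
```

View pics/wrist9z.png

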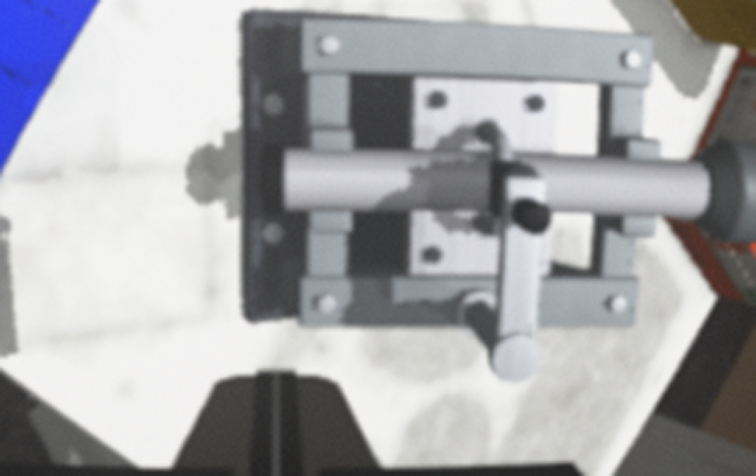

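View pics/scene9z.png

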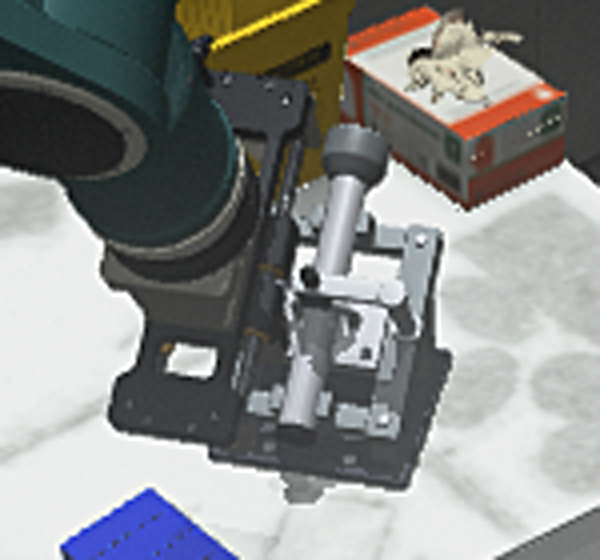

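```bash
python3 -c "
from h import *
env.pause(0.3); st(); print(workorder.finish_job())"
```

```text
t28.23 [0.4525 0.0371 0.213 ] B(mm) [-90.  -29.8 199.7] F_B [0.6 0.  0.3] w0.0005
the job is handed in; nothing more can be done
None
```

I've put the wide U-pin fully home around the pole and through both holes, and swung the keeper shut over it. The job was handed in at 28.2 s of the 64 s allowed.

- **Pin:** The holes showed about 1.5 to 3 mm up the slope in the camera images. The legs entered on the first try at x = +2.2 mm without touching anything. The bend met the pole at the expected depth; I pressed to 22 N, then unloaded and released.
- **Keeper:** I pushed the peg round with shut fingers until it met a hard stop at about 8 N. In the last images the peg is at about (0, -5) mm, the bar lies along +y to within about 0.04 rad, and it passes over the pin's grip.
- **Finger position at the stop:** The fingers stopped about 6 mm further on than my estimate, most likely because they are narrower at the tip than I assumed. The images confirm the peg is in the closed position.
- **Everything else:** I never touched the narrow pin, the blue block or the forceps. The arm was clear of everything when I handed in.

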